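Build up the pivot stack on the fixture stud

ROBOT

A 7-joint arm with a two-finger parallel gripper is mounted at the origin on a cart in front of the work surface, level with it; the furniture and walls round the work are solid. World frame = base frame: x ahead of the robot, y to its left, z up, the work surface at z = 0. Lengths are in m, angles in rad, forces in N, time in s.
With the tool pointing down it reaches from about 0.425 to 0.875 m from the base axis. Payload 8.4 kg.
Tool frame: the origin (TCP) lies at the very end of the fingers, on their centre line; the grasp point (between the pads) lies 19 mm behind it; z points along the fingers, y is the line along which they close (so a half turn about z gives the same grasp; the last joint's range is limited). The gripper opens to 85 mm and grips with 20 to 120 N. Pads are 22 mm wide; open, the fingers measure 114 mm over their backs; the gripper's body (76 mm by 85 mm) begins 54 mm behind the grasp point. The pads swing forward as they close: fully open they stand 13 mm farther back than shut.
Start: joints at [-1.274, 0.333, 0.04, 1.465, -0.013, 1.343, -0.059], TCP at [0.251, 0.6, 0.231] pointing down, gripper open.
Joint ranges: [-2.58, 2.58], [-0.38, 2.09], [-1.3, 1.39], [0.25, 2.4], [-1.5, 4.64], [0.08, 2.09], [-2.65, 2.65]. Speed limits (rad/s): [2.22, 2.22, 2.79, 2.79, 3.14, 3.14, 3.14].

INTERFACE

Orientations are given as a rotation vector (axis times angle).
In Python, from workcell import observe, get_image, get_calibration, hand_in, silhouettes gives the robot as it stands. The module is installed in compiled form; this text tells all that it offers.
- The arm moves only by the tool servo_tool, never from a script. Its argument "commands" is a list of rows, each an object of numbers: "wx", "wy", "wz": the turn, a rotation vector about the tool's x, y, z in rad; "tx", "ty", "tz": the shift along the tool's x, y, z in m; "gripper": the opening, from 0 (shut) to 1 (fully open). In form: [{"wx": .., "wy": .., "wz": .., "tx": .., "ty": .., "tz": .., "gripper": ..}, ...]. A call has 1 to 20 rows; each row shifts and turns the commanded pose from where the row before left it, along the tool's axes as they then stand; what a row does not reach is not made up. A row lasts 1/10 s, in which the tool goes at most 50 mm and 8.59 degrees, less where a joint would pass 70% of its speed; a pose out of reach is approached as far as the arm can. A call with a gripper value outside its range is refused whole. The fingers move at their own pace and stop on an object; "force" is the grip in N (left out, the last holds). Time passes only in rows, so rows that do not move let the fingers close. It gives the time, the measured TCP pose, the force, the opening and the grip force at its end, in the units of the state.
- observe(): the state, without advancing time (a new reading comes with each control period).
- get_image(name): name is "scene" or "top" or "wrist"; returns the picture (420x560x3 uint8, red, green, blue); there is no depth.
- get_calibration(name): a dict with "mtx" (3x3 intrinsics, pixels), "eye" and "orientation" of the camera in the world; the wrist camera has in their place "T_tool_cam" (4x4, takes a point from camera to tool coordinates, whose origin is the TCP and whose axes are the flange's). Camera axes: x right, y down, z forward; pixel columns grow to the right and rows downward; lengths in m; the calibration is good to about 2 mm. A picture is of the moment at which its call begins: read the wrist's pose just before it. get_calibration takes no time and is no camera call.
- hand_in(): hands the job in; it is judged then, once.
Trained networks look in the newest picture that a camera, given by its name, has taken for a name from the list of things; names that differ only in an ending like _2 or _b are one class to them, and where a whole thing is asked for, a point or a joint stands for the part that bears it (a point fixed in the world has none). Each returns a list of dicts, best first, with "score" (0 to 1); they miss things now and then, are a little off and sometimes report something else, mostly with a low value. They report only what shows in the picture. A call takes as long as a camera call. They do not tell look-alikes from the thing itself.
- silhouettes(camera, target): "region" (420x560 bool, what is visible of it) and "bbox" ([left, top, width, height] in pixels, round what is visible of it).
The state is a dict: "time_s": time; "joint_pos": joint angles; "joint_velocities": joint speeds; "joint_torque": joint torques, N m; "eef_pos": TCP position; "tool_rot": TCP orientation; "ft_force": force on the tool from outside, world axes, zero at the start; "wrist_torque": the same for the moment, N m; "grip_width": finger opening in m; "grasp_force": force on a finger pad.
Only numpy, scipy, OpenCV 4.12 (cv2) and the standard library are available. Lean on these libraries where they do the work, as an engineer would, in place of code of your own. Each camera call takes 0.05 s, during which the arm holds its last target. There are 200 camera calls.

TASK

Build up the pivot on the slotted fixture plate: thread the plain spacer sleeve onto the upright stud first, down to the stud's foot collar, then the wide flat washer, then the flanged bushing with its flange down. The stud may be clamped anywhere along its slot, so feel for it and never ram a ring down on it, and push the snug bushing firmly but not hard past the stud's spring wires until its flange is fully home on the washer, leaving no gaps in the stack. Leave the other things on the table where they are.

Things in the scene. Friction and masses are not known exactly. Their poses are not given: they have to be found in the camera images.
- plate: Fixed steel plate, 150 x 80 x 14 mm, origin at the centre of its underside, z up, x along its central slot. On the slot's centre line an upright steel stud, 16 mm diameter, top chamfered 1.5 mm and 82 mm above the table, with a foot collar 36 mm across whose top is 6 mm above the plate. It is firmly clamped at an unknown place, up to 25 mm either way from the slot's middle along x: its place is NOT measured.
- slot_middle (a point): Middle of the slot at the level of the plate's top (14 mm above the table), axes as the plate's. Sprung wires on the stud's +y and -y sides stand 1.9 mm proud 47 to 56 mm above this level, ramping into the stud by 66 mm. Spacer and washer pass them; the bushing sticks there, 5 to 18 mm short of home, unless pushed with about 8 to 16 N.
- spacer: Plain steel sleeve, 50 mm outside diameter, 20.5 mm bore, 30 mm high, standing upright; origin at the centre of its underside, z up along its axis.
- washer: Wide flat steel washer, 58 mm outside diameter, 20.5 mm bore, 10 mm thick, lying flat; origin at the centre of its underside, z up along its axis.
- bushing: Flanged steel bushing, 30 mm high in all, 18 mm bore: a flange 44 mm diameter and 5 mm thick at the foot, above it a sleeve of 32 mm diameter. It stands on its flange; origin at the centre of the flange's underside, z up along its axis. It is the only ring that is a press fit on the stud's sprung wires.
- b_masking_tape: Bystander, to be left where it lies: roll of masking tape lying flat, 102 dia x 24 mm.
- b_wax_tin: Bystander, to be left where it lies: round tin, 70 dia x 32 mm.
- b_marking_crayon: Bystander, to be left where it lies: marking crayon, 14 x 98 mm.
- b_chip_disc: Bystander, to be left where it lies: flat grey stone chip, 28 x 40 x 8 mm.
- b_sanding_block: Bystander, to be left where it lies: cork sanding block, 60 x 100 x 28 mm.
- b_chisel_flat: Bystander, to be left where it lies: flat stone chisel, 21 x 190 x 15 mm.
- b_shim_1: Bystander, to be left where it lies: wooden wedge, 29 x 100 x 11 mm.
Mind the look-alikes: they are no part of the job. Leave any orange look-alike of the spacer alone.

How it is judged:
On the way, in this order (a step that is already met when the one before it is completed fails the run):
1. the spacer is on the stud and down on its foot collar (z of spacer in the frame of slot_middle between 0.0045 and 0.0075 m and horizontal distance between spacer and slot_middle below 0.03 m and angle between spacer's own z axis and vertical below 0.06 rad), for 0.2 s.
2. the washer is on the stud, down on the spacer (all of step 1 and z of washer in the frame of spacer between 0.028 and 0.0315 m and horizontal distance between washer and spacer below 0.006 m and angle between washer's own z axis and vertical below 0.06 rad), for 0.2 s.
3. the bushing is pressed home on the washer (all of step 2 and z of bushing in the frame of washer between 0.008 and 0.0115 m and horizontal distance between bushing and washer below 0.005 m and angle between bushing's own z axis and vertical below 0.06 rad), for 0.2 s.
At the end, for the whole second after the job is handed in: Upright on the stud, flange down and at rest: spacer within 1.5 mm of the foot collar's top and 30 mm of the slot's middle; washer within 1.5 mm of the spacer's top and 6 mm of its axis; bushing within 1.5 mm of the washer's top and 5 mm of its axis (all of step 3 and linear speed of each of spacer, washer, bushing below 0.01 m/s); the robot touches nothing.
It fails at once if a ring is rammed or pressed on the plate and stud, or on the ring below, with more than 60 N (contact force between any of spacer, washer, bushing and plate above 60 N or contact force between washer and spacer above 60 N or contact force between bushing and washer above 60 N).
It fails at once if a bystander is moved more than 25 mm (distance of any of b_wax_tin, b_marking_crayon, b_sanding_block, b_shim_1 from where it was at the start of the episode above 0.025 m).
It also fails if it takes over 72 s, if anything falls off the work surface, if the arm or the gripper's body presses on something with over 40 N, if the wrist force passes 120 N, or if a joint passes its speed limit or range.

## Working session

There is one attempt and no reset: what is moved stays moved. The work goes in short steps, Python scripts to look and compute and a tool call to move; the robot and the scene stay as the last step left them, time stands still between calls to the robot, and variables do not carry over. Pictures are saved under pics/ and viewed, at most 13 in all, crops included, and the job is handed in when it is done.

Besides the shell and the picture viewer there is one more tool, called after ">>>" as name(argument=value, ...) on one line, values as JSON. servo_tool: Moves the arm, as the interface text tells. Its arguments: {"type":"object","properties":{"commands":{"type":"array","items":{"type":"object","properties":{"wx":{"type":"number"},"wy":{"type":"number"},"wz":{"type":"number"},"tx":{"type":"number"},"ty":{"type":"number"},"tz":{"type":"number"},"gripper":{"type":"number"}}}},"force":{"type":"number"}},"required":["commands"]}

```bash
mkdir -p pics; cat > h.py <<'E'
import numpy as np, cv2
from scipy.spatial.transform import Rotation as R
from workcell import *
def cam(n):
    c=get_calibration(n); K=np.array(c["mtx"])
    if n=="wrist":
        s=observe(); T=np.eye(4); T[:3,:3]=R.from_rotvec(s["tool_rot"]).as_matrix(); T[:3,3]=s["eef_pos"]
        M=T@np.array(c["T_tool_cam"]); return K,M[:3,:3],M[:3,3]
    o=np.array(c["orientation"]); 
    return K,(o if o.shape==(3,3) else R.from_rotvec(o).as_matrix() if o.size==3 else R.from_quat(o).as_matrix()),np.array(c["eye"])
def px2w(C,u,v,z):
    K,Rm,e=C; d=Rm@np.linalg.solve(K,[u,v,1.]); return e+d*(z-e[2])/d[2]
def w2px(C,p):
    K,Rm,e=C; q=K@(Rm.T@(np.array(p)-e)); return q[:2]/q[2]
def save(n,f): 
    im=get_image(n); cv2.imwrite("pics/"+f,im[:,:,::-1]); return im
E
python3 - <<'E'
from h import *
s=observe();print({k:np.round(v,3) for k,v in s.items()})
for n in("top","scene"):
    print(n,get_calibration(n)); save(n,n+"0.png"); C=cam(n)
    for t in("plate","spacer","washer","bushing"):
        for r in silhouettes(n,t)[:3]:
            b=r["bbox"]; print(t,round(r["score"],2),b,np.round(px2w(C,b[0]+b[2]/2,b[1]+b[3]/2,.015),3))
E
```

```text
{'time_s': np.float64(0.0), 'joint_pos': array([-1.274,  0.334,  0.04 ,  1.466, -0.013,  1.343, -0.058]), 'joint_velocities': array([ 0.   ,  0.001,  0.   , -0.   , -0.001,  0.001, -0.   ]), 'joint_torque': array([-1.0000e-03, -6.5857e+01,  1.3640e+00, -4.0556e+01,  1.7000e-02,
        1.3000e-02, -0.0000e+00]), 'eef_pos': array([0.25 , 0.599, 0.23 ]), 'tool_rot': array([-6.18e-01, -3.08e+00,  3.00e-03]), 'ft_force': array([ 0.616,  0.096, -0.128]), 'wrist_torque': array([-0.053,  0.004,  0.018]), 'grasp_force': np.float64(0.0), 'grip_width': np.float64(0.085)}
top {'mtx': array([[496.10121388,   0.        , 272.36425439],
       [  0.        , 496.10121388, 213.12736256],
       [  0.        ,   0.        ,   1.        ]]), 'eye': array([0.50252817, 0.10658143, 1.08543828]), 'orientation': array([-2.19055083,  2.2231329 , -0.06325678])}
plate 0.78 [314.4, 160.4, 64.4, 74.9] [ 0.579 -0.071  0.015]
plate 0.27 [210.1, 172.4, 17.9, 21.2] [0.615 0.205 0.015]
plate 0.16 [210.7, 240.3, 25.1, 20.2] [0.47  0.197 0.015]
spacer 0.82 [257.6, 257.1, 21.9, 23.3] [0.429 0.101 0.015]
spacer 0.76 [2
[... 165 characters left out ...]
shing 0.83 [210.3, 175.6, 19.7, 20.7] [0.609 0.203 0.015]
scene {'mtx': array([[454.88112479,   0.        , 283.19103362],
       [  0.        , 454.88112479, 208.74925998],
       [  0.        ,   0.        ,   1.        ]]), 'eye': array([ 0.14297069, -0.45573657,  0.64109995]), 'orientation': array([-2.19569975,  0.72134564, -0.31856781])}
plate 0.63 [317.2, 226.8, 71.5, 79.7] [ 0.569 -0.082  0.015]
spacer 0.93 [177.1, 223.3, 24.2, 31.1] [0.363 0.161 0.015]
spacer 0.67 [226.5, 229.4, 24.9, 25.6] [0.436 0.095 0.015]
spacer 0.61 [215.9, 195.6, 27.4, 28.3] [0.47  0.187 0.015]
washer 0.77 [184.4, 169.5, 25.0, 16.4] [0.468 0.326 0.015]
bushing 0.7 [270.6, 169.4, 19.4, 19.2] [0.617 0.209 0.015]
```

```bash
python3 - <<'E'
import cv2
a=cv2.imread("pics/top0.png")[110:340,100:420]; cv2.imwrite("pics/t.png",cv2.resize(a,None,fx=2.5,fy=2.5,interpolation=2))
a=cv2.imread("pics/scene0.png")[130:330,130:430]; cv2.imwrite("pics/s.png",cv2.resize(a,None,fx=2.6,fy=2.6,interpolation=2))
E
```

```text
(no output)
```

View pics/t.png

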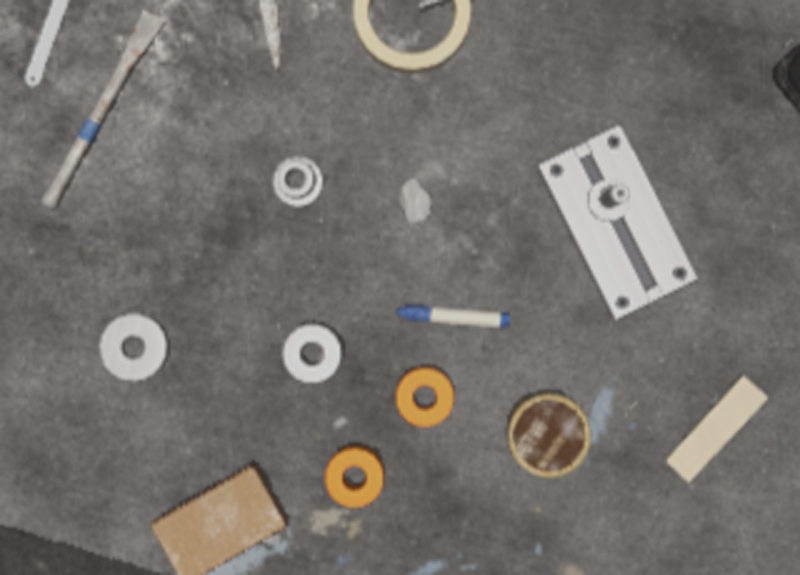

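View pics/s.png

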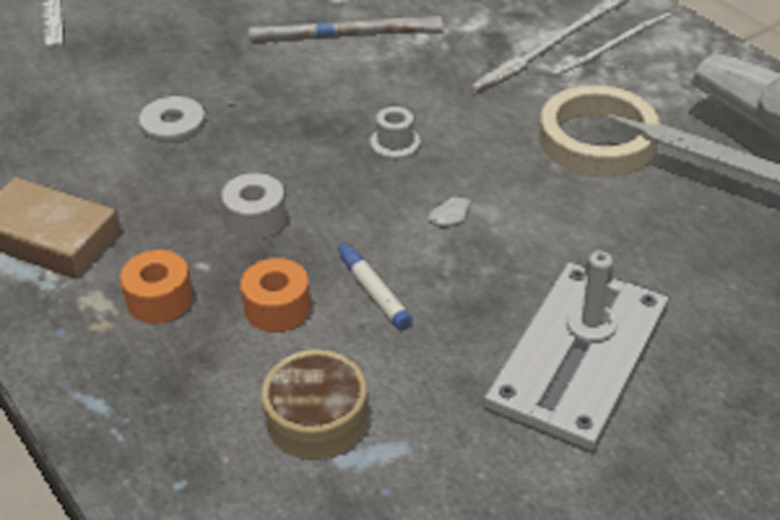

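The top view shows the grey spacer at about px (225, 251), the washer at (153, 249), the bushing at (219, 182), the stud top at (348, 187) and its collar at (343.6, 190). Two orange look-alikes sit at about (270, 269) and (242, 301).

```bash
python3 - <<'E'
from h import *
C=cam("top")
for n,u,v,z in(("spacer",224.8,250.8,.03),("washer",153.2,248.8,.01),("bushtop",218.4,181.2,.03),("flange",219,182.6,.005),("studtop",348,187.2,.082),("collar",343.6,190,.02)):
    print(n,np.round(px2w(C,u,v,z),4))
c=[(540,163),(620,127),(696,277),(617,318)]
print(np.round([px2w(C,100+a/2.5,110+b/2.5,.014) for a,b in c],3))
C=cam("scene");print("stud scene",np.round(px2w(C,130+599/2.6,130+257/2.6,.082),4))
print("spacer scene",np.round(px2w(C,130+253/2.6,130+193/2.6,.03),4))
M=R.from_rotvec(observe()["tool_rot"]).as_matrix();print(np.round(M,3), "wz to align:",np.arctan2(M[0,1],M[1,1]))
print(get_calibration("wrist"))
E
```

```text
spacer [0.4691 0.1929 0.03  ]
washer [0.4752 0.3486 0.01  ]
bushtop [0.6174 0.2049 0.03  ]
flange [0.617  0.2059 0.005 ]
studtop [ 0.5959 -0.063   0.082 ]
collar [ 0.5957 -0.0638  0.02  ]
[[ 0.629 -0.005  0.014]
 [ 0.66  -0.076  0.014]
 [ 0.528 -0.139  0.014]
 [ 0.494 -0.07   0.014]]
stud scene [ 0.5949 -0.064   0.082 ]
spacer scene [0.4676 0.1896 0.03  ]
[[-0.923  0.386 -0.   ]
 [ 0.386  0.923 -0.   ]
 [ 0.    -0.    -1.   ]] wz to align: 0.3957987291395012
{'mtx': array([[293.56372136,   0.        , 277.31063409],
       [  0.        , 293.56372136, 208.77634264],
       [  0.        ,   0.        ,   1.        ]]), 'T_tool_cam': array([[-4.81246269e-04, -9.44967754e-01, -3.27163129e-01,
         8.42312043e-02],
       [ 9.99999381e-01, -1.26475888e-04, -1.10565740e-03,
         1.59594882e-04],
       [ 1.00343234e-03, -3.27163459e-01,  9.44967229e-01,
        -1.42598756e-01],
       [ 0.00000000e+00,  0.00000000e+00,  0.00000000e+00,
         1.00000000e+00]])}
```

>>> servo_tool(commands=[{"wz":-0.132,"gripper":1},{"wz":-0.132},{"wz":-0.132},{"tx":-0.0156,"ty":-0.029,"tz":0.0086},{"tx":-0.0156,"ty":-0.029,"tz":0.0086},{"tx":-0.0156,"ty":-0.029,"tz":0.0086},{"tx":-0.0156,"ty":-0.029,"tz":0.0086},{"tx":-0.0156,"ty":-0.029,"tz":0.0086},{"tx":-0.0156,"ty":-0.029,"tz":0.0086},{"tx":-0.0156,"ty":-0.029,"tz":0.0086},{"tx":-0.0156,"ty":-0.029,"tz":0.0086},{"tx":-0.0156,"ty":-0.029,"tz":0.0086},{"tx":-0.0156,"ty":-0.029,"tz":0.0086},{"tx":-0.0156,"ty":-0.029,"tz":0.0086},{"tx":-0.0156,"ty":-0.029,"tz":0.0086},{"tx":-0.0156,"ty":-0.029,"tz":0.0086},{"tx":-0.0156,"ty":-0.029,"tz":0.0086},{},{}], force=60)

```text
invalid input
```

>>> servo_tool(commands=[{"wx":0,"wy":0,"wz":-0.132,"tx":0,"ty":0,"tz":0,"gripper":1},{"wx":0,"wy":0,"wz":-0.132,"tx":0,"ty":0,"tz":0,"gripper":1},{"wx":0,"wy":0,"wz":-0.132,"tx":0,"ty":0,"tz":0,"gripper":1}], force=60)

```text
time_s: 0.8
eef_pos: [0.2506, 0.5997, 0.2313]
tool_rot: [-0.009, 3.142, -0.0]
ft_force: [-0.4, -0.1, 0.6]
grip_width: 0.0852
grasp_force: 0.0
```

>>> servo_tool(commands=[{"tx":-0.0156,"ty":-0.029,"tz":0.0086,"gripper":1},{"tx":-0.0156,"ty":-0.029,"tz":0.0086,"gripper":1},{"tx":-0.0156,"ty":-0.029,"tz":0.0086,"gripper":1},{"tx":-0.0156,"ty":-0.029,"tz":0.0086,"gripper":1},{"tx":-0.0156,"ty":-0.029,"tz":0.0086,"gripper":1},{"tx":-0.0156,"ty":-0.029,"tz":0.0086,"gripper":1},{"tx":-0.0156,"ty":-0.029,"tz":0.0086,"gripper":1},{"tx":-0.0156,"ty":-0.029,"tz":0.0086,"gripper":1},{"tx":-0.0156,"ty":-0.029,"tz":0.0086,"gripper":1},{"tx":-0.0156,"ty":-0.029,"tz":0.0086,"gripper":1},{"tx":-0.0156,"ty":-0.029,"tz":0.0086,"gripper":1},{"tx":-0.0156,"ty":-0.029,"tz":0.0086,"gripper":1},{"tx":-0.0156,"ty":-0.029,"tz":0.0086,"gripper":1},{"tx":-0.0156,"ty":-0.029,"tz":0.0086,"gripper":1},{"tx":0,"ty":0,"tz":0,"gripper":1}])

```text
invalid input
```

Rows need all seven keys, then.

>>> servo_tool(commands=[{"wx":0,"wy":0,"wz":0,"tx":-0.0156,"ty":-0.029,"tz":0.0086,"gripper":1},{"wx":0,"wy":0,"wz":0,"tx":-0.0156,"ty":-0.029,"tz":0.0086,"gripper":1},{"wx":0,"wy":0,"wz":0,"tx":-0.0156,"ty":-0.029,"tz":0.0086,"gripper":1},{"wx":0,"wy":0,"wz":0,"tx":-0.0156,"ty":-0.029,"tz":0.0086,"gripper":1},{"wx":0,"wy":0,"wz":0,"tx":-0.0156,"ty":-0.029,"tz":0.0086,"gripper":1},{"wx":0,"wy":0,"wz":0,"tx":-0.0156,"ty":-0.029,"tz":0.0086,"gripper":1},{"wx":0,"wy":0,"wz":0,"tx":-0.0156,"ty":-0.029,"tz":0.0086,"gripper":1},{"wx":0,"wy":0,"wz":0,"tx":-0.0156,"ty":-0.029,"tz":0.0086,"gripper":1},{"wx":0,"wy":0,"wz":0,"tx":-0.0156,"ty":-0.029,"tz":0.0086,"gripper":1},{"wx":0,"wy":0,"wz":0,"tx":-0.0156,"ty":-0.029,"tz":0.0086,"gripper":1},{"wx":0,"wy":0,"wz":0,"tx":-0.0156,"ty":-0.029,"tz":0.0086,"gripper":1},{"wx":0,"wy":0,"wz":0,"tx":-0.0156,"ty":-0.029,"tz":0.0086,"gripper":1},{"wx":0,"wy":0,"wz":0,"tx":-0.0156,"ty":-0.029,"tz":0.0086,"gripper":1},{"wx":0,"wy":0,"wz":0,"tx":-0.0156,"ty":-0.029,"tz":0.0086,"gripper":1},{"wx":0,"wy":0,"wz":0,"tx":0,"ty":0,"tz":0,"gripper":1},{"wx":0,"wy":0,"wz":0,"tx":0,"ty":0,"tz":0,"gripper":1}])

```text
time_s: 2.4
eef_pos: [0.4692, 0.1932, 0.1109]
tool_rot: [-0.003, -3.141, 0.0]
ft_force: [-0.4, -0.2, 0.3]
grip_width: 0.0855
grasp_force: 0.0
```

```bash
cat > m.py <<'E'
import sys
from h import *
# fit ellipse/centre of named ring in wrist picture, height z of the silhouette's top rim
t,z,D=sys.argv[1],float(sys.argv[2]),float(sys.argv[3]); C=cam("wrist"); get_image("wrist"); save("wrist",sys.argv[4])
s=observe(); print(np.round(s["eef_pos"],4))
for r in silhouettes("wrist",t)[:3]:
    m=r["region"].astype(np.uint8); c=max(cv2.findContours(m,0,1)[0],key=len)[:,0]
    H=np.array([px2w(C,u,v,z)[:2] for u,v in c]); (x,y),(a,b),_=cv2.fitEllipse(H.astype(np.float32))
    print(t,round(r["score"],2),r["bbox"],"ctr",np.round((x,y),4),"axes",np.round((a,b),4),"lo/hi",np.round(H.min(0),4),np.round(H.max(0),4))
E
python3 m.py spacer .03 .05 w1.png
```

```text
[0.4689 0.1948 0.1112]
spacer 0.84 [194.0, 40.2, 71.1, 75.9] ctr [0.3645 0.1587] axes [0.048 0.05 ] lo/hi [0.3399 0.1336] [0.3882 0.1834]
spacer 0.81 [244.3, 179.1, 60.0, 67.1] ctr [0.4659 0.1922] axes [0.0476 0.0549] lo/hi [0.4386 0.1677] [0.4927 0.2157]
spacer 0.81 [122.3, 137.3, 74.3, 67.2] ctr [0.429  0.1012] axes [0.0486 0.0577] lo/hi [0.4043 0.0732] [0.4548 0.1294]
```

View pics/w1.png

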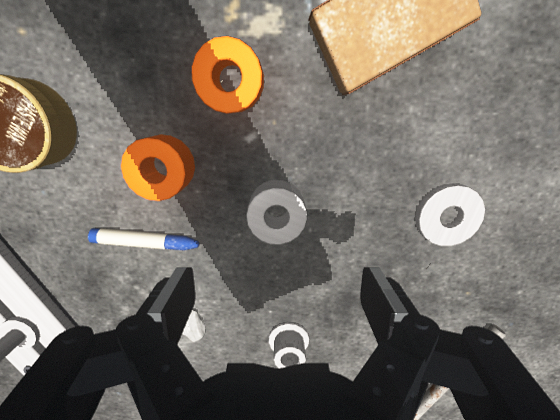

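The grey spacer shows at (277, 212), centred between the fingers. The orange ones are at (227, 73) and (155, 168), clear of the fingers. I'll descend and grip.

>>> servo_tool(commands=[{"wx":0,"wy":0,"wz":0,"tx":0.0015,"ty":-0.001,"tz":0.02,"gripper":1},{"wx":0,"wy":0,"wz":0,"tx":0,"ty":0,"tz":0.025,"gripper":1},{"wx":0,"wy":0,"wz":0,"tx":0,"ty":0,"tz":0.025,"gripper":1},{"wx":0,"wy":0,"wz":0,"tx":0,"ty":0,"tz":0.02,"gripper":1},{"wx":0,"wy":0,"wz":0,"tx":0,"ty":0,"tz":0.012,"gripper":1},{"wx":0,"wy":0,"wz":0,"tx":0,"ty":0,"tz":0.007,"gripper":1},{"wx":0,"wy":0,"wz":0,"tx":0,"ty":0,"tz":0,"gripper":0.4},{"wx":0,"wy":0,"wz":0,"tx":0,"ty":0,"tz":0,"gripper":0.3},{"wx":0,"wy":0,"wz":0,"tx":0,"ty":0,"tz":0,"gripper":0.3},{"wx":0,"wy":0,"wz":0,"tx":0,"ty":0,"tz":0,"gripper":0.3},{"wx":0,"wy":0,"wz":0,"tx":0,"ty":0,"tz":0,"gripper":0.3},{"wx":0,"wy":0,"wz":0,"tx":0,"ty":0,"tz":0,"gripper":0.3}], force=60)

```text
time_s: 3.75
eef_pos: [0.4683, 0.1932, 0.0033]
tool_rot: [-0.0, 3.14, 0.002]
ft_force: [-2.1, -0.0, 6.4]
grip_width: 0.0487
grasp_force: 61.3
```

>>> servo_tool(commands=[{"wx":0,"wy":0,"wz":0,"tx":0,"ty":0,"tz":-0.015,"gripper":0.3},{"wx":0,"wy":0,"wz":0,"tx":0,"ty":0,"tz":-0.03,"gripper":0.3},{"wx":0,"wy":0,"wz":0,"tx":0,"ty":0,"tz":-0.035,"gripper":0.3},{"wx":0,"wy":0,"wz":0,"tx":0,"ty":0,"tz":-0.03,"gripper":0.3},{"wx":0,"wy":0,"wz":0,"tx":-0.0127,"ty":-0.0256,"tz":0,"gripper":0.3},{"wx":0,"wy":0,"wz":0,"tx":-0.0127,"ty":-0.0256,"tz":0,"gripper":0.3},{"wx":0,"wy":0,"wz":0,"tx":-0.0127,"ty":-0.0256,"tz":0,"gripper":0.3},{"wx":0,"wy":0,"wz":0,"tx":-0.0127,"ty":-0.0256,"tz":0,"gripper":0.3},{"wx":0,"wy":0,"wz":0,"tx":-0.0127,"ty":-0.0256,"tz":0,"gripper":0.3},{"wx":0,"wy":0,"wz":0,"tx":-0.0127,"ty":-0.0256,"tz":0,"gripper":0.3},{"wx":0,"wy":0,"wz":0,"tx":-0.0127,"ty":-0.0256,"tz":0,"gripper":0.3},{"wx":0,"wy":0,"wz":0,"tx":-0.0127,"ty":-0.0256,"tz":0,"gripper":0.3},{"wx":0,"wy":0,"wz":0,"tx":-0.0127,"ty":-0.0256,"tz":0,"gripper":0.3},{"wx":0,"wy":0,"wz":0,"tx":-0.0127,"ty":-0.0256,"tz":0,"gripper":0.3},{"wx":0,"wy":0,"wz":0,"tx":0,"ty":0,"tz":0,"gripper":0.3},{"wx":0,"wy":0,"wz":0,"tx":0,"ty":0,"tz":0,"gripper":0.3}])

```text
time_s: 5.35
eef_pos: [0.5947, -0.0637, 0.1123]
tool_rot: [0.002, 3.141, 0.0]
ft_force: [0.2, 0.6, -0.7]
grip_width: 0.0488
grasp_force: 62.2
```

```bash
python3 m.py spacer .14 .05 w2.png; python3 - <<'E'
from h import *
a=cv2.imread("pics/w2.png"); b=save("scene","s2.png")[:,:,::-1]
cv2.imwrite("pics/c2.png",np.hstack([cv2.resize(a[120:360,150:400],(400,384)),cv2.resize(b[120:320,260:468],(400,384))]))
E
```

```text
[ 0.5944 -0.062   0.1121]
spacer 0.92 [227.8, 227.5, 106.6, 113.3] ctr [ 0.5891 -0.0636] axes [0.0471 0.0597] lo/hi [ 0.5589 -0.0875] [ 0.6177 -0.0398]
spacer 0.82 [463.2, 3.2, 92.9, 29.4] ctr [0.4805 0.0112] axes [0.0087 0.0317] lo/hi [ 0.477  -0.0016] [0.4857 0.0283]
```

View pics/c2.png

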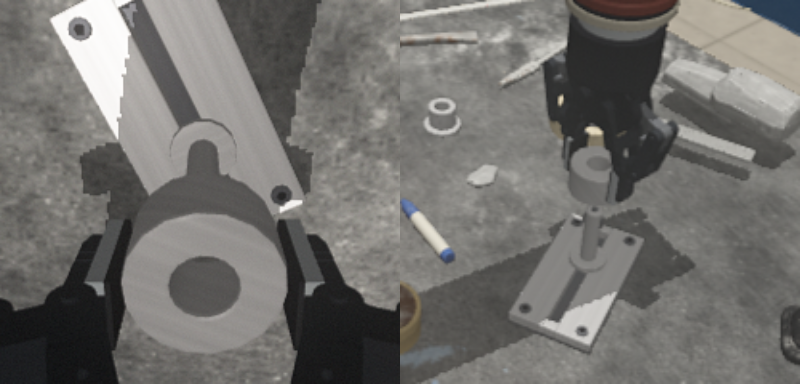

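The left crop shows the spacer level in the fingers with its bore at wrist px (278, 299), and the collar at about (277, 213) below it. The scene view shows the spacer just above the stud.

```bash
python3 - <<'E'
from h import *
C=cam("wrist")
print("bore",px2w(C,278.1,298.75,.139)[:2],"collar",px2w(C,276.9,150*.625+120,.02)[:2], "collar edges y",px2w(C,150+170*.625,213,.02)[:2],px2w(C,150+236*.625,213,.02)[:2],"collar top edge",px2w(C,277,120+117*.625,.02)[:2])
E
```

```text
bore [ 0.59470586 -0.06158372] collar [ 0.59592776 -0.06237218] collar edges y [ 0.59527613 -0.07993041] [ 0.59522207 -0.04485923] collar top edge [ 0.57769273 -0.06230487]
```

>>> servo_tool(commands=[{"wx":0,"wy":0,"wz":0,"tx":-0.001,"ty":-0.0008,"tz":0.008,"gripper":0.3},{"wx":0,"wy":0,"wz":0,"tx":0,"ty":0,"tz":0.01,"gripper":0.3},{"wx":0,"wy":0,"wz":0,"tx":0,"ty":0,"tz":0.005,"gripper":0.3},{"wx":0,"wy":0,"wz":0,"tx":0,"ty":0,"tz":0.002,"gripper":0.3},{"wx":0,"wy":0,"wz":0,"tx":0,"ty":0,"tz":0.002,"gripper":0.3},{"wx":0,"wy":0,"wz":0,"tx":0,"ty":0,"tz":0.002,"gripper":0.3},{"wx":0,"wy":0,"wz":0,"tx":0,"ty":0,"tz":0.001,"gripper":0.3},{"wx":0,"wy":0,"wz":0,"tx":0,"ty":0,"tz":0.001,"gripper":0.3}])

```text
time_s: 6.35
eef_pos: [0.5957, -0.0641, 0.081]
tool_rot: [-0.0, 3.141, -0.0]
ft_force: [-0.5, 0.2, -1.5]
grip_width: 0.0488
grasp_force: 62.2
```

>>> servo_tool(commands=[{"wx":0,"wy":0,"wz":0,"tx":0,"ty":0,"tz":0.002,"gripper":0.3},{"wx":0,"wy":0,"wz":0,"tx":0,"ty":0,"tz":0.003,"gripper":0.3},{"wx":0,"wy":0,"wz":0,"tx":0,"ty":0,"tz":0.004,"gripper":0.3},{"wx":0,"wy":0,"wz":0,"tx":0,"ty":0,"tz":0.004,"gripper":0.3},{"wx":0,"wy":0,"wz":0,"tx":0,"ty":0,"tz":0.004,"gripper":0.3}])

```text
time_s: 6.85
eef_pos: [0.5955, -0.064, 0.0635]
tool_rot: [0.0, -3.141, 0.0]
ft_force: [0.2, -0.2, -0.2]
grip_width: 0.0489
grasp_force: 62.2
```

>>> servo_tool(commands=[{"wx":0,"wy":0,"wz":0,"tx":0,"ty":0,"tz":0.005,"gripper":0.3},{"wx":0,"wy":0,"wz":0,"tx":0,"ty":0,"tz":0.006,"gripper":0.3},{"wx":0,"wy":0,"wz":0,"tx":0,"ty":0,"tz":0.006,"gripper":0.3},{"wx":0,"wy":0,"wz":0,"tx":0,"ty":0,"tz":0.006,"gripper":0.3},{"wx":0,"wy":0,"wz":0,"tx":0,"ty":0,"tz":0.005,"gripper":0.3},{"wx":0,"wy":0,"wz":0,"tx":0,"ty":0,"tz":0.004,"gripper":0.3},{"wx":0,"wy":0,"wz":0,"tx":0,"ty":0,"tz":0.003,"gripper":0.3},{"wx":0,"wy":0,"wz":0,"tx":0,"ty":0,"tz":0.002,"gripper":0.3}])

```text
time_s: 7.65
eef_pos: [0.5956, -0.064, 0.0267]
tool_rot: [0.0, -3.141, 0.0]
ft_force: [0.4, -0.5, -1.5]
grip_width: 0.0488
grasp_force: 62.2
```

>>> servo_tool(commands=[{"wx":0,"wy":0,"wz":0,"tx":0,"ty":0,"tz":0.001,"gripper":0.3},{"wx":0,"wy":0,"wz":0,"tx":0,"ty":0,"tz":0.001,"gripper":0.3},{"wx":0,"wy":0,"wz":0,"tx":0,"ty":0,"tz":0.001,"gripper":0.3},{"wx":0,"wy":0,"wz":0,"tx":0,"ty":0,"tz":0,"gripper":0.3}])

```text
time_s: 8.05
eef_pos: [0.5956, -0.064, 0.0239]
tool_rot: [0.0, -3.142, -0.0]
ft_force: [-0.1, -0.5, -0.7]
grip_width: 0.0487
grasp_force: 62.2
```

>>> servo_tool(commands=[{"wx":0,"wy":0,"wz":0,"tx":0,"ty":0,"tz":0.0008,"gripper":0.3},{"wx":0,"wy":0,"wz":0,"tx":0,"ty":0,"tz":0,"gripper":0.65},{"wx":0,"wy":0,"wz":0,"tx":0,"ty":0,"tz":0,"gripper":1},{"wx":0,"wy":0,"wz":0,"tx":0,"ty":0,"tz":0,"gripper":1},{"wx":0,"wy":0,"wz":0,"tx":0,"ty":0,"tz":0,"gripper":1},{"wx":0,"wy":0,"wz":0,"tx":0,"ty":0,"tz":0,"gripper":1},{"wx":0,"wy":0,"wz":0,"tx":0,"ty":0,"tz":-0.01,"gripper":1},{"wx":0,"wy":0,"wz":0,"tx":0,"ty":0,"tz":-0.03,"gripper":1},{"wx":0,"wy":0,"wz":0,"tx":0,"ty":0,"tz":-0.03,"gripper":1},{"wx":0,"wy":0,"wz":0,"tx":0,"ty":0,"tz":-0.03,"gripper":1},{"wx":0,"wy":0,"wz":0,"tx":0,"ty":0,"tz":0,"gripper":1}])

```text
time_s: 9.15
eef_pos: [0.5983, -0.0645, 0.1283]
tool_rot: [0.0, 3.134, 0.0]
ft_force: [-0.1, -0.5, 0.3]
grip_width: 0.0855
grasp_force: 0.0
```

```bash
python3 m.py spacer .05 .05 w3.png; python3 - <<'E'
from h import *
a=cv2.imread("pics/w3.png"); b=save("scene","s3.png")[:,:,::-1]
cv2.imwrite("pics/c3.png",np.hstack([cv2.resize(a[120:360,150:400],(400,384)),cv2.resize(b[120:320,260:468],(400,384))]))
E
```

```text
[ 0.5961 -0.064   0.1243]
spacer 0.84 [247.8, 176.5, 62.2, 69.6] ctr [ 0.5946 -0.0642] axes [0.0474 0.0535] lo/hi [ 0.5668 -0.0891] [ 0.6221 -0.0399]
spacer 0.79 [456.0, 2.3, 85.2, 30.6] ctr [0.457  0.0727] axes [0.0164 0.0572] lo/hi [0.4503 0.0497] [0.4664 0.1037]
```

View pics/c3.png

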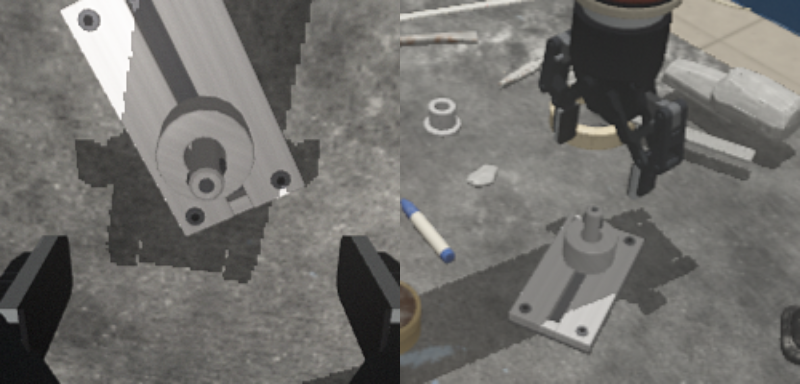

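The spacer is standing squarely on the stud's collar, at wrist crop (205, 150). Next, the washer.

>>> servo_tool(commands=[{"wx":0,"wy":0,"wz":0,"tx":0.0086,"ty":0.0295,"tz":0.0024,"gripper":1},{"wx":0,"wy":0,"wz":0,"tx":0.0086,"ty":0.0295,"tz":0.0024,"gripper":1},{"wx":0,"wy":0,"wz":0,"tx":0.0086,"ty":0.0295,"tz":0.0024,"gripper":1},{"wx":0,"wy":0,"wz":0,"tx":0.0086,"ty":0.0295,"tz":0.0024,"gripper":1},{"wx":0,"wy":0,"wz":0,"tx":0.0086,"ty":0.0295,"tz":0.0024,"gripper":1},{"wx":0,"wy":0,"wz":0,"tx":0.0086,"ty":0.0295,"tz":0.0024,"gripper":1},{"wx":0,"wy":0,"wz":0,"tx":0.0086,"ty":0.0295,"tz":0.0024,"gripper":1},{"wx":0,"wy":0,"wz":0,"tx":0.0086,"ty":0.0295,"tz":0.0024,"gripper":1},{"wx":0,"wy":0,"wz":0,"tx":0.0086,"ty":0.0295,"tz":0.0024,"gripper":1},{"wx":0,"wy":0,"wz":0,"tx":0.0086,"ty":0.0295,"tz":0.0024,"gripper":1},{"wx":0,"wy":0,"wz":0,"tx":0.0086,"ty":0.0295,"tz":0.0024,"gripper":1},{"wx":0,"wy":0,"wz":0,"tx":0.0086,"ty":0.0295,"tz":0.0024,"gripper":1},{"wx":0,"wy":0,"wz":0,"tx":0.0086,"ty":0.0295,"tz":0.0024,"gripper":1},{"wx":0,"wy":0,"wz":0,"tx":0.0086,"ty":0.0295,"tz":0.0024,"gripper":1},{"wx":0,"wy":0,"wz":0,"tx":0,"ty":0,"tz":0,"gripper":1},{"wx":0,"wy":0,"wz":0,"tx":0,"ty":0,"tz":0,"gripper":1}])

```text
time_s: 10.95
eef_pos: [0.4742, 0.349, 0.0883]
tool_rot: [0.003, -3.14, 0.003]
ft_force: [0.6, -0.2, -0.3]
grip_width: 0.0856
grasp_force: 0.0
```

```bash
python3 m.py washer .01 .058 w4.png
```

```text
[0.4753 0.3475 0.0888]
washer 0.75 [244.9, 180.3, 71.2, 73.5] ctr [0.4742 0.3501] axes [0.0556 0.0574] lo/hi [0.4452 0.3218] [0.5027 0.3783]
washer 0.17 [8.6, 320.4, 34.4, 32.7] ctr [0.5936 0.1123] axes [0.0299 0.0378] lo/hi [0.5748 0.0966] [0.6134 0.1271]
```

>>> servo_tool(commands=[{"wx":0,"wy":0,"wz":0,"tx":0.0003,"ty":0.0013,"tz":0.015,"gripper":1},{"wx":0,"wy":0,"wz":0,"tx":0,"ty":0,"tz":0.025,"gripper":1},{"wx":0,"wy":0,"wz":0,"tx":0,"ty":0,"tz":0.02,"gripper":1},{"wx":0,"wy":0,"wz":0,"tx":0,"ty":0,"tz":0.015,"gripper":1},{"wx":0,"wy":0,"wz":0,"tx":0,"ty":0,"tz":0.01,"gripper":1},{"wx":0,"wy":0,"wz":0,"tx":0,"ty":0,"tz":0.004,"gripper":1},{"wx":0,"wy":0,"wz":0,"tx":0,"ty":0,"tz":0.001,"gripper":1},{"wx":0,"wy":0,"wz":0,"tx":0,"ty":0,"tz":0,"gripper":0.78},{"wx":0,"wy":0,"wz":0,"tx":0,"ty":0,"tz":0,"gripper":0.78}])

```text
time_s: 12.0
eef_pos: [0.4753, 0.3506, 0.0003]
tool_rot: [-0.0, 3.141, 0.001]
ft_force: [0.3, 0.2, 0.1]
grip_width: 0.0666
grasp_force: 0.0
```

Opening is 67 mm with no contact. I'll go 2 mm lower and close.

>>> servo_tool(commands=[{"wx":0,"wy":0,"wz":0,"tx":0,"ty":0,"tz":0.001,"gripper":0.75},{"wx":0,"wy":0,"wz":0,"tx":0,"ty":0,"tz":0.001,"gripper":0.7},{"wx":0,"wy":0,"wz":0,"tx":0,"ty":0,"tz":0,"gripper":0.5},{"wx":0,"wy":0,"wz":0,"tx":0,"ty":0,"tz":0,"gripper":0.4},{"wx":0,"wy":0,"wz":0,"tx":0,"ty":0,"tz":0,"gripper":0.4},{"wx":0,"wy":0,"wz":0,"tx":0,"ty":0,"tz":0,"gripper":0.4}])

```text
time_s: 12.6
eef_pos: [0.4751, 0.3503, -0.0014]
tool_rot: [0.0, 3.141, 0.001]
ft_force: [-2.5, -2.7, 10.3]
grip_width: 0.0548
grasp_force: 61.1
```

>>> servo_tool(commands=[{"wx":0,"wy":0,"wz":0,"tx":0,"ty":0,"tz":-0.005,"gripper":0.4},{"wx":0,"wy":0,"wz":0,"tx":0,"ty":0,"tz":-0.015,"gripper":0.4},{"wx":0,"wy":0,"wz":0,"tx":0,"ty":0,"tz":-0.03,"gripper":0.4},{"wx":0,"wy":0,"wz":0,"tx":0,"ty":0,"tz":-0.04,"gripper":0.4},{"wx":0,"wy":0,"wz":0,"tx":0,"ty":0,"tz":-0.03,"gripper":0.4},{"wx":0,"wy":0,"wz":0,"tx":0,"ty":0,"tz":0,"gripper":0.4}])

```text
time_s: 13.2
eef_pos: [0.4772, 0.352, 0.1233]
tool_rot: [0.0, 3.135, 0.009]
ft_force: [0.5, -0.1, -1.9]
grip_width: 0.0553
grasp_force: 63.8
```

```bash
python3 m.py washer .127 .058 w5.png; python3 -c "
import cv2;a=cv2.imread('pics/w5.png')[180:380,130:430];cv2.imwrite('pics/c5.png',cv2.resize(a,None,fx=2,fy=2))"
```

```text
[0.4751 0.3506 0.1186]
washer 0.77 [222.6, 221.5, 109.6, 105.5] ctr [0.4814 0.3519] axes [0.0591 0.0634] lo/hi [0.4497 0.3226] [0.5126 0.3811]
```

View pics/c5.png

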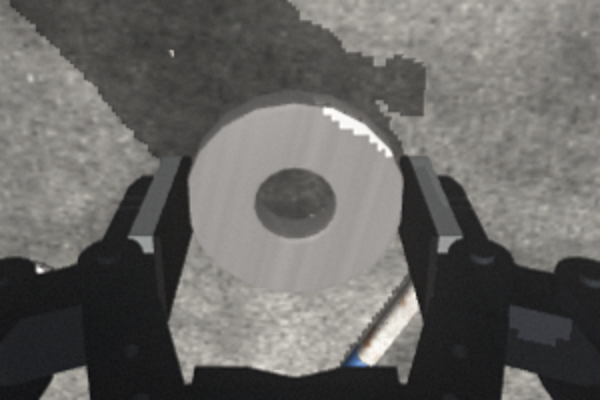

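```bash
python3 - <<'E'
from h import *
from scipy.optimize import least_squares
C=cam("wrist"); e=observe()["eef_pos"]; print(e)
P=lambda a,b:np.array([130+a/2,180+b/2])
t=np.linspace(0,2*np.pi,9)[:-1]
# edges: outer right,left,bottom(near +x) ; bore right,left,top,bottom ; outer top-face top
obs=np.array([P(402,200),P(188,200),P(296,292),P(336,203),P(254,203),P(295,168),P(295,239),P(295,104)])
def pred(p):
    c=np.array(p[:3]); ct,st=np.cos(p[3]),np.sin(p[3])
    pt=lambda r,dx,dy:w2px(C,c+r*np.array([dx*ct,dy,-dx*st]))
    # find extreme px over circle
    o=[]
    for r in(.029,.01025):
        q=np.array([pt(r,np.cos(a),np.sin(a)) for a in np.linspace(0,6.2832,181)])
        o.append((q[:,0].max(),q[:,0].min(),q[:,1].max(),q[:,1].min()))
    return o
def f(p):
    a,b=pred(p)
    return np.array([a[0]-obs[0,0],a[1]-obs[1,0],a[2]-obs[2,1],a[3]-obs[7,1],b[0]-obs[3,0],b[1]-obs[4,0],b[3]-obs[5,1],b[2]-obs[6,1]])
for fix in(0,1):
    g=(lambda p:f(p)) if fix else (lambda p:f([*p[:3],0]))
    s=least_squares(g,[.475,.351,.127,0.0]); print(s.x-np.r_[e,0],np.round(s.fun,1))
E
```

```text
[0.47442656 0.35004771 0.1173215 ]
[4.11907257e-03 4.15230007e-05 7.00513174e-03 0.00000000e+00] [ 0.8 -0.8  0.1  0.1 -1.3  1.3  1.  -1.3]
[ 4.52602612e-03  4.09420048e-05  6.30654149e-03 -1.96168121e-02] [ 0.5 -0.5  0.6 -0.2 -1.4  1.4  0.9 -1.3]
```

>>> servo_tool(commands=[{"wx":0,"wy":0,"wz":0,"tx":-0.0085,"ty":-0.0296,"tz":0,"gripper":0.4},{"wx":0,"wy":0,"wz":0,"tx":-0.0085,"ty":-0.0296,"tz":0,"gripper":0.4},{"wx":0,"wy":0,"wz":0,"tx":-0.0085,"ty":-0.0296,"tz":0,"gripper":0.4},{"wx":0,"wy":0,"wz":0,"tx":-0.0085,"ty":-0.0296,"tz":0,"gripper":0.4},{"wx":0,"wy":0,"wz":0,"tx":-0.0085,"ty":-0.0296,"tz":0,"gripper":0.4},{"wx":0,"wy":0,"wz":0,"tx":-0.0085,"ty":-0.0296,"tz":0,"gripper":0.4},{"wx":0,"wy":0,"wz":0,"tx":-0.0085,"ty":-0.0296,"tz":0,"gripper":0.4},{"wx":0,"wy":0,"wz":0,"tx":-0.0085,"ty":-0.0296,"tz":0,"gripper":0.4},{"wx":0,"wy":0,"wz":0,"tx":-0.0085,"ty":-0.0296,"tz":0,"gripper":0.4},{"wx":0,"wy":0,"wz":0,"tx":-0.0085,"ty":-0.0296,"tz":0,"gripper":0.4},{"wx":0,"wy":0,"wz":0,"tx":-0.0085,"ty":-0.0296,"tz":0,"gripper":0.4},{"wx":0,"wy":0,"wz":0,"tx":-0.0085,"ty":-0.0296,"tz":0,"gripper":0.4},{"wx":0,"wy":0,"wz":0,"tx":-0.0085,"ty":-0.0296,"tz":0,"gripper":0.4},{"wx":0,"wy":0,"wz":0,"tx":-0.0085,"ty":-0.0296,"tz":0,"gripper":0.4},{"wx":0,"wy":0,"wz":0,"tx":0,"ty":0,"tz":0,"gripper":0.4},{"wx":0,"wy":0,"wz":0,"tx":0,"ty":0,"tz":0,"gripper":0.4},{"wx":0,"wy":0,"wz":0,"tx":0,"ty":0,"tz":0,"gripper":0.4}])

```text
time_s: 15.05
eef_pos: [0.5932, -0.0629, 0.1165]
tool_rot: [0.002, -3.14, -0.001]
ft_force: [0.4, 0.1, -1.3]
grip_width: 0.0552
grasp_force: 63.8
```

```bash
python3 m.py washer .127 .058 w6.png; python3 - <<'E'
from h import *
a=cv2.imread("pics/w6.png"); b=save("scene","s6.png")[:,:,::-1]
cv2.imwrite("pics/c6.png",np.hstack([cv2.resize(a[150:350,180:380],(400,400)),cv2.resize(b[170:290,300:420],(400,400))]))
E
```

```text
[ 0.5936 -0.0627  0.117 ]
washer 0.64 [225.1, 222.5, 107.2, 103.6] ctr [ 0.5931 -0.0628] axes [0.0552 0.0597] lo/hi [ 0.5631 -0.09  ] [ 0.6225 -0.0358]
```

View pics/c6.png

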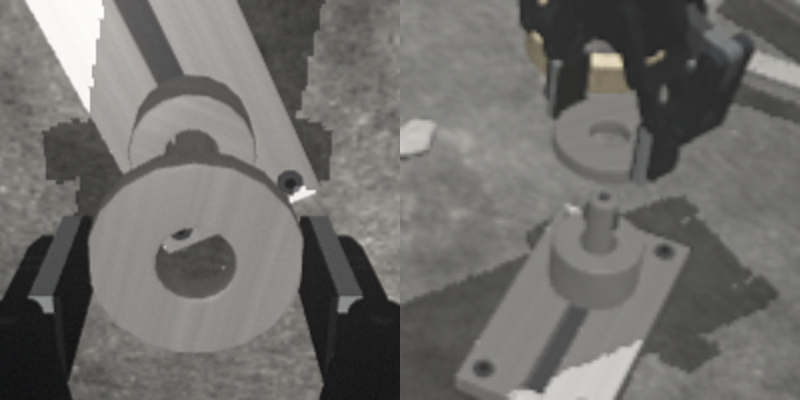

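```bash
python3 - <<'E'
from h import *
C=cam("wrist"); print(observe()["eef_pos"])
for dz in(.0065,.0115): print("bore",px2w(C,278,281.5,observe()["eef_pos"][2]+dz)[:2])
print("stud y",px2w(C,180+191.5/2,150+150/2,.07)[:2])
# where the stud top would be in the picture
print("stud top px crop",[(w2px(C,[.5956,y,.082])-[180,150])*2 for y in(-.064,-.056)])
print("collar/spacer top y",px2w(C,180+129/2,222,.05)[:2],px2w(C,180+256/2,222,.05)[:2], "spacer top -x edge",px2w(C,180+193/2,150+95/2,.05))
E
```

```text
[ 0.59377254 -0.0630169   0.11736096]
bore [ 0.59793593 -0.06270093]
bore [ 0.59469352 -0.06271363]
stud y [ 0.58724201 -0.06422511]
stud top px crop [array([191.97124742, 186.76991099]), array([215.90010617, 186.8064259 ])]
collar/spacer top y [ 0.59296034 -0.08837312] [ 0.59288226 -0.03955937] spacer top -x edge [ 0.57325709 -0.06377753  0.05      ]
```

>>> servo_tool(commands=[{"wx":0,"wy":0,"wz":0,"tx":-0.0005,"ty":-0.0013,"tz":0.01,"gripper":0.4},{"wx":0,"wy":0,"wz":0,"tx":0,"ty":0,"tz":0.012,"gripper":0.4},{"wx":0,"wy":0,"wz":0,"tx":0,"ty":0,"tz":0.006,"gripper":0.4},{"wx":0,"wy":0,"wz":0,"tx":0,"ty":0,"tz":0.002,"gripper":0.4},{"wx":0,"wy":0,"wz":0,"tx":0,"ty":0,"tz":0.002,"gripper":0.4},{"wx":0,"wy":0,"wz":0,"tx":0,"ty":0,"tz":0.001,"gripper":0.4},{"wx":0,"wy":0,"wz":0,"tx":0,"ty":0,"tz":0.001,"gripper":0.4},{"wx":0,"wy":0,"wz":0,"tx":0,"ty":0,"tz":0.001,"gripper":0.4},{"wx":0,"wy":0,"wz":0,"tx":0,"ty":0,"tz":0,"gripper":0.4}])

```text
time_s: 16.15
eef_pos: [0.5944, -0.0654, 0.0825]
tool_rot: [-0.0, 3.142, -0.0]
ft_force: [-0.1, -0.5, -1.2]
grip_width: 0.0552
grasp_force: 63.8
```

>>> servo_tool(commands=[{"wx":0,"wy":0,"wz":0,"tx":0,"ty":0,"tz":0.001,"gripper":0.4},{"wx":0,"wy":0,"wz":0,"tx":0,"ty":0,"tz":0.001,"gripper":0.4},{"wx":0,"wy":0,"wz":0,"tx":0,"ty":0,"tz":0.001,"gripper":0.4}])

```text
time_s: 16.45
eef_pos: [0.5944, -0.0654, 0.0795]
tool_rot: [0.0, -3.142, 0.0]
ft_force: [-0.0, 0.7, -2.0]
grip_width: 0.0554
grasp_force: 63.8
```

>>> servo_tool(commands=[{"wx":0,"wy":0,"wz":0,"tx":0,"ty":0.0006,"tz":0.001,"gripper":0.4},{"wx":0,"wy":0,"wz":0,"tx":0,"ty":0,"tz":0.001,"gripper":0.4},{"wx":0,"wy":0,"wz":0,"tx":0,"ty":0,"tz":0.001,"gripper":0.4},{"wx":0,"wy":0,"wz":0,"tx":0,"ty":0,"tz":0.001,"gripper":0.4}])

```text
time_s: 16.85
eef_pos: [0.5944, -0.0648, 0.0754]
tool_rot: [0.0, -3.142, 0.0]
ft_force: [0.4, 0.7, -2.0]
grip_width: 0.0554
grasp_force: 63.8
```

>>> servo_tool(commands=[{"wx":0,"wy":0,"wz":0,"tx":0,"ty":0,"tz":0.001,"gripper":0.4},{"wx":0,"wy":0,"wz":0,"tx":0,"ty":0,"tz":0.001,"gripper":0.4},{"wx":0,"wy":0,"wz":0,"tx":0,"ty":0,"tz":0.001,"gripper":0.4}])

```text
time_s: 17.15
eef_pos: [0.5944, -0.0648, 0.0724]
tool_rot: [0.0, -3.142, 0.0]
ft_force: [-0.8, 0.5, -2.1]
grip_width: 0.0554
grasp_force: 63.8
```

>>> servo_tool(commands=[{"wx":0,"wy":0,"wz":0,"tx":0,"ty":0,"tz":0.003,"gripper":0.4},{"wx":0,"wy":0,"wz":0,"tx":0,"ty":0,"tz":0.003,"gripper":0.4},{"wx":0,"wy":0,"wz":0,"tx":0,"ty":0,"tz":0.003,"gripper":0.4},{"wx":0,"wy":0,"wz":0,"tx":0,"ty":0,"tz":0.003,"gripper":0.4},{"wx":0,"wy":0,"wz":0,"tx":0,"ty":0,"tz":0.003,"gripper":0.4},{"wx":0,"wy":0,"wz":0,"tx":0,"ty":0,"tz":0.002,"gripper":0.4}])

```text
time_s: 17.75
eef_pos: [0.5943, -0.0647, 0.0551]
tool_rot: [0.0, -3.141, -0.0]
ft_force: [-1.2, 1.6, 0.4]
grip_width: 0.0552
grasp_force: 63.9
```

>>> servo_tool(commands=[{"wx":0,"wy":0,"wz":0,"tx":0,"ty":0,"tz":0.001,"gripper":0.4},{"wx":0,"wy":0,"wz":0,"tx":0,"ty":0,"tz":0.001,"gripper":0.4},{"wx":0,"wy":0,"wz":0,"tx":0,"ty":0,"tz":0.001,"gripper":0.4}])

```text
time_s: 18.05
eef_pos: [0.5945, -0.0648, 0.0525]
tool_rot: [-0.0, 3.142, 0.0]
ft_force: [-1.0, 2.1, -0.7]
grip_width: 0.055
grasp_force: 63.9
```

>>> servo_tool(commands=[{"wx":0,"wy":0,"wz":0,"tx":0,"ty":0,"tz":0.001,"gripper":0.4},{"wx":0,"wy":0,"wz":0,"tx":0,"ty":0,"tz":0,"gripper":0.4}])

```text
time_s: 18.25
eef_pos: [0.5944, -0.065, 0.0514]
tool_rot: [0.0, -3.142, 0.0]
ft_force: [-0.5, 2.1, -3.3]
grip_width: 0.0556
grasp_force: 63.7
```

>>> servo_tool(commands=[{"wx":0,"wy":0,"wz":0,"tx":-0.0005,"ty":0.0007,"tz":0.001,"gripper":0.4},{"wx":0,"wy":0,"wz":0,"tx":0,"ty":0,"tz":0.0007,"gripper":0.4},{"wx":0,"wy":0,"wz":0,"tx":0,"ty":0,"tz":0,"gripper":0.4}])

```text
time_s: 18.55
eef_pos: [0.5949, -0.0644, 0.0497]
tool_rot: [-0.0, -3.142, 0.001]
ft_force: [1.0, -0.5, -1.7]
grip_width: 0.055
grasp_force: 63.8
```

>>> servo_tool(commands=[{"wx":0,"wy":0,"wz":0,"tx":0,"ty":0,"tz":0.0005,"gripper":0.6},{"wx":0,"wy":0,"wz":0,"tx":0,"ty":0,"tz":0,"gripper":0.8},{"wx":0,"wy":0,"wz":0,"tx":0,"ty":0,"tz":0,"gripper":1},{"wx":0,"wy":0,"wz":0,"tx":0,"ty":0,"tz":0,"gripper":1},{"wx":0,"wy":0,"wz":0,"tx":0,"ty":0,"tz":0,"gripper":1},{"wx":0,"wy":0,"wz":0,"tx":0,"ty":0,"tz":-0.01,"gripper":1},{"wx":0,"wy":0,"wz":0,"tx":0,"ty":0,"tz":-0.03,"gripper":1},{"wx":0,"wy":0,"wz":0,"tx":0,"ty":0,"tz":-0.03,"gripper":1},{"wx":0,"wy":0,"wz":0,"tx":0,"ty":0,"tz":-0.01,"gripper":1},{"wx":0,"wy":0,"wz":0,"tx":0,"ty":0,"tz":0,"gripper":1},{"wx":0,"wy":0,"wz":0,"tx":0,"ty":0,"tz":0,"gripper":1}])

```text
time_s: 19.65
eef_pos: [0.5946, -0.064, 0.1289]
tool_rot: [0.001, -3.141, -0.0]
ft_force: [0.3, 0.5, -0.0]
grip_width: 0.0856
grasp_force: 0.0
```

```bash
python3 m.py washer .06 .058 w7.png; python3 - <<'E'
from h import *
a=cv2.imread("pics/w7.png"); b=save("scene","s7.png")[:,:,::-1]
cv2.imwrite("pics/c7.png",np.hstack([cv2.resize(a[120:280,200:360],(400,400)),cv2.resize(b[170:290,300:420],(400,400))]))
E
```

```text
[ 0.5941 -0.064   0.128 ]
washer 0.73 [241.3, 183.9, 72.7, 75.8] ctr [ 0.5956 -0.0642] axes [0.0558 0.0586] lo/hi [ 0.5656 -0.0931] [ 0.6247 -0.0363]
```

View pics/c7.png

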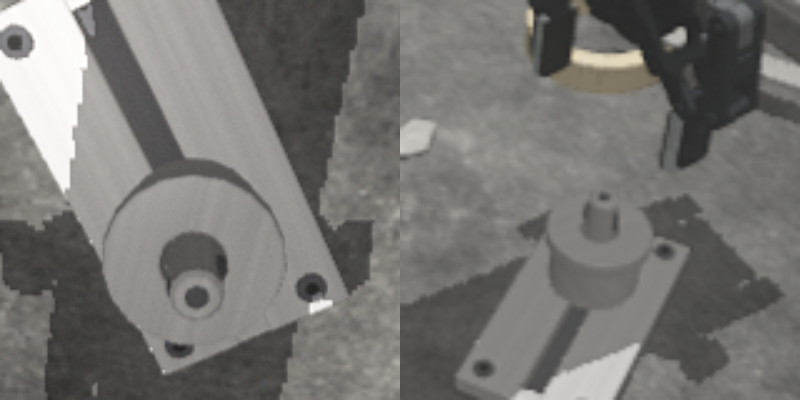

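The washer lies flat on the spacer, and the stud top shows at wrist px (278.4, 237.6).

```bash
python3 - <<'E'
from h import *
C=cam("wrist"); print(observe()["eef_pos"],px2w(C,278.4,237.6,.082)[:2])
E
```

```text
[ 0.59422493 -0.06407866  0.12812484] [ 0.59667847 -0.06344561]
```

>>> servo_tool(commands=[{"wx":0,"wy":0,"wz":0,"tx":-0.0023,"ty":0.027,"tz":0,"gripper":1},{"wx":0,"wy":0,"wz":0,"tx":-0.0023,"ty":0.027,"tz":0,"gripper":1},{"wx":0,"wy":0,"wz":0,"tx":-0.0023,"ty":0.027,"tz":0.004,"gripper":1},{"wx":0,"wy":0,"wz":0,"tx":-0.0023,"ty":0.027,"tz":0.004,"gripper":1},{"wx":0,"wy":0,"wz":0,"tx":-0.0023,"ty":0.027,"tz":0.004,"gripper":1},{"wx":0,"wy":0,"wz":0,"tx":-0.0023,"ty":0.027,"tz":0.004,"gripper":1},{"wx":0,"wy":0,"wz":0,"tx":-0.0023,"ty":0.027,"tz":0.004,"gripper":1},{"wx":0,"wy":0,"wz":0,"tx":-0.0023,"ty":0.027,"tz":0.004,"gripper":1},{"wx":0,"wy":0,"wz":0,"tx":-0.0023,"ty":0.027,"tz":0.004,"gripper":1},{"wx":0,"wy":0,"wz":0,"tx":-0.0023,"ty":0.027,"tz":0.004,"gripper":1},{"wx":0,"wy":0,"wz":0,"tx":0,"ty":0,"tz":0,"gripper":1},{"wx":0,"wy":0,"wz":0,"tx":0,"ty":0,"tz":0,"gripper":1},{"wx":0,"wy":0,"wz":0,"tx":0,"ty":0,"tz":0,"gripper":1}])

```text
time_s: 21.15
eef_pos: [0.6179, 0.2044, 0.097]
tool_rot: [-0.002, -3.141, 0.002]
ft_force: [0.8, -0.4, 0.4]
grip_width: 0.0851
grasp_force: 0.0
```

```bash
python3 m.py bushing .005 .044 w8.png;  python3 -c "
import cv2;a=cv2.imread('pics/w8.png')[120:320,180:380];cv2.imwrite('pics/c8.png',cv2.resize(a,None,fx=3,fy=3))"
```

```text
[0.6181 0.2043 0.0974]
bushing 0.61 [257.9, 188.5, 47.1, 53.5] ctr [0.6198 0.2065] axes [0.0408 0.0478] lo/hi [0.5966 0.1859] [0.6438 0.2276]
```

View pics/c8.png

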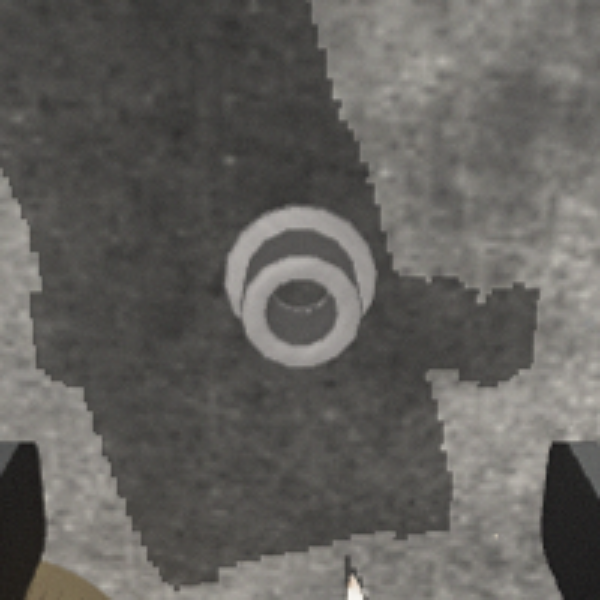

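The bushing stands flange down, with its sleeve top at wrist px (280.5, 223.7) and its flange at (280.3, 211.7).

```bash
python3 - <<'E'
from h import *
C=cam("wrist"); print(observe()["eef_pos"],px2w(C,280.5,223.7,.03)[:2],px2w(C,280.3,211.7,.005)[:2])
E
```

```text
[0.61809942 0.2045372  0.09744044] [0.6187252  0.20682051] [0.61783406 0.2068657 ]
```

>>> servo_tool(commands=[{"wx":0,"wy":0,"wz":0,"tx":0,"ty":0.0018,"tz":0.015,"gripper":1},{"wx":0,"wy":0,"wz":0,"tx":0,"ty":0,"tz":0.025,"gripper":1},{"wx":0,"wy":0,"wz":0,"tx":0,"ty":0,"tz":0.025,"gripper":0.8},{"wx":0,"wy":0,"wz":0,"tx":0,"ty":0,"tz":0.016,"gripper":0.6},{"wx":0,"wy":0,"wz":0,"tx":0,"ty":0,"tz":0.008,"gripper":0.5},{"wx":0,"wy":0,"wz":0,"tx":0,"ty":0,"tz":0,"gripper":0.3},{"wx":0,"wy":0,"wz":0,"tx":0,"ty":0,"tz":0,"gripper":0.1},{"wx":0,"wy":0,"wz":0,"tx":0,"ty":0,"tz":0,"gripper":0.1},{"wx":0,"wy":0,"wz":0,"tx":0,"ty":0,"tz":0,"gripper":0.1},{"wx":0,"wy":0,"wz":0,"tx":0,"ty":0,"tz":0,"gripper":0.1},{"wx":0,"wy":0,"wz":0,"tx":0,"ty":0,"tz":0,"gripper":0.1}], force=100)

```text
time_s: 22.4
eef_pos: [0.618, 0.2078, 0.0086]
tool_rot: [-0.0, 3.141, 0.0]
ft_force: [-0.2, 0.0, -1.0]
grip_width: 0.029
grasp_force: 98.7
```

>>> servo_tool(commands=[{"wx":0,"wy":0,"wz":0,"tx":0,"ty":0,"tz":-0.01,"gripper":0.1},{"wx":0,"wy":0,"wz":0,"tx":0,"ty":0,"tz":-0.03,"gripper":0.1},{"wx":0,"wy":0,"wz":0,"tx":0,"ty":0,"tz":-0.04,"gripper":0.1},{"wx":0,"wy":0,"wz":0,"tx":0,"ty":0,"tz":-0.03,"gripper":0.1},{"wx":0,"wy":0,"wz":0,"tx":0.0022,"ty":-0.0271,"tz":0,"gripper":0.1},{"wx":0,"wy":0,"wz":0,"tx":0.0022,"ty":-0.0271,"tz":0,"gripper":0.1},{"wx":0,"wy":0,"wz":0,"tx":0.0022,"ty":-0.0271,"tz":0,"gripper":0.1},{"wx":0,"wy":0,"wz":0,"tx":0.0022,"ty":-0.0271,"tz":0,"gripper":0.1},{"wx":0,"wy":0,"wz":0,"tx":0.0022,"ty":-0.0271,"tz":0,"gripper":0.1},{"wx":0,"wy":0,"wz":0,"tx":0.0022,"ty":-0.0271,"tz":0,"gripper":0.1},{"wx":0,"wy":0,"wz":0,"tx":0.0022,"ty":-0.0271,"tz":0,"gripper":0.1},{"wx":0,"wy":0,"wz":0,"tx":0.0022,"ty":-0.0271,"tz":0,"gripper":0.1},{"wx":0,"wy":0,"wz":0,"tx":0.0022,"ty":-0.0271,"tz":0,"gripper":0.1},{"wx":0,"wy":0,"wz":0,"tx":0.0022,"ty":-0.0271,"tz":0,"gripper":0.1},{"wx":0,"wy":0,"wz":0,"tx":0,"ty":0,"tz":0,"gripper":0.1},{"wx":0,"wy":0,"wz":0,"tx":0,"ty":0,"tz":0,"gripper":0.1},{"wx":0,"wy":0,"wz":0,"tx":0,"ty":0,"tz":0,"gripper":0.1}])

```text
time_s: 24.1
eef_pos: [0.5961, -0.0622, 0.1187]
tool_rot: [-0.002, 3.141, 0.001]
ft_force: [0.0, -0.1, -2.2]
grip_width: 0.029
grasp_force: 98.9
```

```bash
python3 m.py bushing .14 .032 w9.png; python3 - <<'E'
from h import *
a=cv2.imread("pics/w9.png"); b=save("scene","s9.png")[:,:,::-1]
cv2.imwrite("pics/c9.png",np.hstack([cv2.resize(a[150:350,180:380],(400,400),interpolation=2),cv2.resize(b[170:290,300:420],(400,400))]))
E
```

```text
[ 0.5961 -0.062   0.1185]
```

View pics/c9.png

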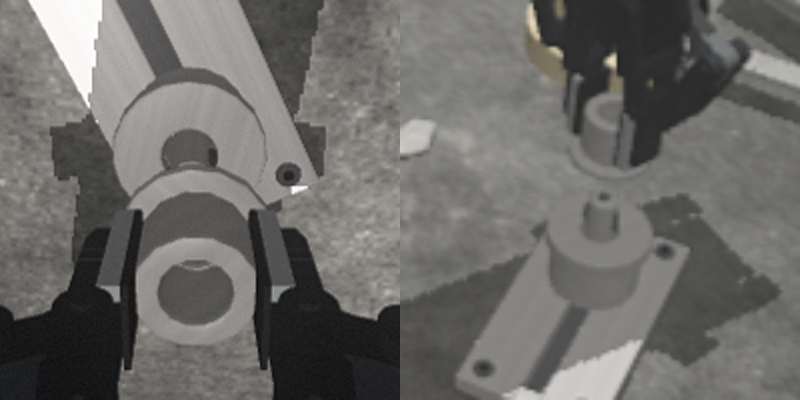

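```bash
python3 - <<'E'
from h import *
C=cam("wrist"); e=observe()["eef_pos"]; print(e,px2w(C,278,295.5,e[2]+.0214)[:2])
print("washer y",px2w(C,180+112/2,222,.06)[:2],px2w(C,180+267/2,222,.06)[:2])
print("stud y at row145",px2w(C,180+162/2,222,.07),px2w(C,180+217/2,222,.07))
print("stud top expected crop",(w2px(C,[.596,-.0635,.082])-[180,150])*2)
E
```

```text
[ 0.59603861 -0.06232953  0.11835231] [ 0.59841279 -0.06203429]
washer y [ 0.59167913 -0.09285904] [ 0.59159264 -0.03583873]
stud y at row145 [ 0.58768142 -0.07385838  0.07      ] [ 0.58765226 -0.05463221  0.07      ]
stud top expected crop [191.43458304 180.38759135]
```

>>> servo_tool(commands=[{"wx":0,"wy":0,"wz":0,"tx":0.0005,"ty":-0.0018,"tz":0.008,"gripper":0.1},{"wx":0,"wy":0,"wz":0,"tx":0,"ty":0,"tz":0.008,"gripper":0.1},{"wx":0,"wy":0,"wz":0,"tx":0,"ty":0,"tz":0.004,"gripper":0.1},{"wx":0,"wy":0,"wz":0,"tx":0,"ty":0,"tz":0.002,"gripper":0.1},{"wx":0,"wy":0,"wz":0,"tx":0,"ty":0,"tz":0.002,"gripper":0.1},{"wx":0,"wy":0,"wz":0,"tx":0,"ty":0,"tz":0.001,"gripper":0.1},{"wx":0,"wy":0,"wz":0,"tx":0,"ty":0,"tz":0.001,"gripper":0.1},{"wx":0,"wy":0,"wz":0,"tx":0,"ty":0,"tz":0,"gripper":0.1}])

```text
time_s: 25.1
eef_pos: [0.5955, -0.0651, 0.0924]
tool_rot: [-0.0, 3.141, -0.0]
ft_force: [-0.7, 0.5, -1.4]
grip_width: 0.0288
grasp_force: 98.9
```

>>> servo_tool(commands=[{"wx":0,"wy":0,"wz":0,"tx":0,"ty":0,"tz":0.001,"gripper":0.1},{"wx":0,"wy":0,"wz":0,"tx":0,"ty":0,"tz":0.001,"gripper":0.1}])

```text
time_s: 25.3
eef_pos: [0.5955, -0.0652, 0.0904]
tool_rot: [-0.0, 3.141, -0.0]
ft_force: [-1.5, 0.6, -1.4]
grip_width: 0.0286
grasp_force: 98.9
```

>>> servo_tool(commands=[{"wx":0,"wy":0,"wz":0,"tx":0,"ty":0,"tz":0.0007,"gripper":0.1},{"wx":0,"wy":0,"wz":0,"tx":0,"ty":0,"tz":0.0007,"gripper":0.1}])

```text
time_s: 25.5
eef_pos: [0.5954, -0.0651, 0.0889]
tool_rot: [-0.0, 3.142, -0.0]
ft_force: [0.7, 0.0, -2.2]
grip_width: 0.029
grasp_force: 98.9
```

>>> servo_tool(commands=[{"wx":0,"wy":0,"wz":0,"tx":0,"ty":0,"tz":0.0007,"gripper":0.1},{"wx":0,"wy":0,"wz":0,"tx":0,"ty":0,"tz":0.0007,"gripper":0.1}])

```text
time_s: 25.7
eef_pos: [0.5955, -0.065, 0.0876]
tool_rot: [-0.0, 3.141, 0.0]
ft_force: [-0.0, -0.4, 1.0]
grip_width: 0.0285
grasp_force: 99.1
```

>>> servo_tool(commands=[{"wx":0,"wy":0,"wz":0,"tx":0,"ty":0,"tz":0.0007,"gripper":0.1},{"wx":0,"wy":0,"wz":0,"tx":0,"ty":0,"tz":0.0007,"gripper":0.1}])

```text
time_s: 25.9
eef_pos: [0.5955, -0.0646, 0.0861]
tool_rot: [-0.001, 3.142, 0.001]
ft_force: [-0.2, 2.7, 0.3]
grip_width: 0.0285
grasp_force: 99.1
```

>>> servo_tool(commands=[{"wx":0,"wy":0,"wz":0,"tx":0,"ty":0,"tz":0.0007,"gripper":0.1},{"wx":0,"wy":0,"wz":0,"tx":0,"ty":0,"tz":0.0007,"gripper":0.1}])

```text
time_s: 26.1
eef_pos: [0.5954, -0.0646, 0.0847]
tool_rot: [0.001, -3.142, -0.001]
ft_force: [-1.2, 2.8, 1.1]
grip_width: 0.0288
grasp_force: 99.1
```

>>> servo_tool(commands=[{"wx":0,"wy":0,"wz":0,"tx":0,"ty":0.0006,"tz":0.001,"gripper":0.1},{"wx":0,"wy":0,"wz":0,"tx":0,"ty":0,"tz":0.001,"gripper":0.1}])

```text
time_s: 26.3
eef_pos: [0.5954, -0.0645, 0.0826]
tool_rot: [0.0, -3.142, 0.0]
ft_force: [-1.2, 2.2, -0.4]
grip_width: 0.0285
grasp_force: 99.1
```

>>> servo_tool(commands=[{"wx":0,"wy":0,"wz":0,"tx":0,"ty":0,"tz":0.001,"gripper":0.1},{"wx":0,"wy":0,"wz":0,"tx":0,"ty":0,"tz":0.001,"gripper":0.1}])

```text
time_s: 26.5
eef_pos: [0.5954, -0.0644, 0.0807]
tool_rot: [0.0, -3.142, -0.0]
ft_force: [-1.1, 2.2, 0.7]
grip_width: 0.0288
grasp_force: 99.2
```

>>> servo_tool(commands=[{"wx":0,"wy":0,"wz":0,"tx":0,"ty":0,"tz":0.001,"gripper":0.1},{"wx":0,"wy":0,"wz":0,"tx":0,"ty":0,"tz":0.001,"gripper":0.1}])

```text
time_s: 26.7
eef_pos: [0.5956, -0.0642, 0.0789]
tool_rot: [-0.001, 3.141, 0.001]
ft_force: [-1.3, 4.8, 3.4]
grip_width: 0.0287
grasp_force: 99.4
```

>>> servo_tool(commands=[{"wx":0,"wy":0,"wz":0,"tx":0.0002,"ty":0.0006,"tz":0.001,"gripper":0.1},{"wx":0,"wy":0,"wz":0,"tx":0,"ty":0,"tz":0.001,"gripper":0.1}])

```text
time_s: 26.9
eef_pos: [0.5954, -0.0636, 0.077]
tool_rot: [-0.001, 3.141, 0.0]
ft_force: [-2.1, 4.6, 4.5]
grip_width: 0.0288
grasp_force: 99.7
```

>>> servo_tool(commands=[{"wx":0,"wy":0,"wz":0,"tx":0,"ty":0,"tz":0.001,"gripper":0.1},{"wx":0,"wy":0,"wz":0,"tx":0,"ty":0,"tz":0.001,"gripper":0.1}])

```text
time_s: 27.1
eef_pos: [0.5956, -0.0637, 0.0751]
tool_rot: [-0.001, 3.141, 0.001]
ft_force: [-1.7, 4.7, 6.4]
grip_width: 0.0285
grasp_force: 99.7
```

>>> servo_tool(commands=[{"wx":0,"wy":0,"wz":0,"tx":0,"ty":0,"tz":0.001,"gripper":0.1},{"wx":0,"wy":0,"wz":0,"tx":0,"ty":0,"tz":0.001,"gripper":0.1}])

```text
time_s: 27.3
eef_pos: [0.5957, -0.0637, 0.0732]
tool_rot: [-0.001, 3.141, 0.001]
ft_force: [-1.6, 4.5, 6.8]
grip_width: 0.0288
grasp_force: 99.8
```

>>> servo_tool(commands=[{"wx":0,"wy":0,"wz":0,"tx":0.0002,"ty":0.0004,"tz":0.001,"gripper":0.1},{"wx":0,"wy":0,"wz":0,"tx":0,"ty":0,"tz":0.001,"gripper":0.1}])

```text
time_s: 27.5
eef_pos: [0.5956, -0.0636, 0.0714]
tool_rot: [-0.0, 3.14, -0.0]
ft_force: [-1.9, 4.0, 7.8]
grip_width: 0.0284
grasp_force: 99.8
```

>>> servo_tool(commands=[{"wx":0,"wy":0,"wz":0,"tx":0,"ty":0,"tz":0.0007,"gripper":0.1},{"wx":0,"wy":0,"wz":0,"tx":0,"ty":0,"tz":0.0005,"gripper":0.1}])

```text
time_s: 27.7
eef_pos: [0.5956, -0.0636, 0.0702]
tool_rot: [-0.0, 3.14, -0.0]
ft_force: [-1.0, 4.0, 6.3]
grip_width: 0.0285
grasp_force: 99.8
```

>>> servo_tool(commands=[{"wx":0,"wy":0,"wz":0,"tx":0,"ty":0,"tz":0.0005,"gripper":0.1},{"wx":0,"wy":0,"wz":0,"tx":0,"ty":0,"tz":0.0005,"gripper":0.1}])

```text
time_s: 27.9
eef_pos: [0.5956, -0.0637, 0.0692]
tool_rot: [-0.0, 3.14, -0.0]
ft_force: [-1.5, 2.5, 7.4]
grip_width: 0.0286
grasp_force: 99.8
```

>>> servo_tool(commands=[{"wx":0,"wy":0,"wz":0,"tx":0,"ty":0,"tz":0.0005,"gripper":0.1},{"wx":0,"wy":0,"wz":0,"tx":0,"ty":0,"tz":0,"gripper":0.1}])

```text
time_s: 28.1
eef_pos: [0.5955, -0.0636, 0.0685]
tool_rot: [-0.0, 3.14, -0.0]
ft_force: [0.1, 2.8, 4.2]
grip_width: 0.0288
grasp_force: 99.8
```

>>> servo_tool(commands=[{"wx":0,"wy":0,"wz":0,"tx":0,"ty":0,"tz":0.0005,"gripper":0.1},{"wx":0,"wy":0,"wz":0,"tx":0,"ty":0,"tz":0,"gripper":0.1}])

```text
time_s: 28.3
eef_pos: [0.5955, -0.0636, 0.068]
tool_rot: [-0.0, 3.141, -0.0]
ft_force: [-0.3, 3.6, 5.4]
grip_width: 0.0288
grasp_force: 99.8
```

>>> servo_tool(commands=[{"wx":0,"wy":0,"wz":0,"tx":0,"ty":0,"tz":0.0004,"gripper":0.1},{"wx":0,"wy":0,"wz":0,"tx":0,"ty":0,"tz":0,"gripper":0.1}])

```text
time_s: 28.5
eef_pos: [0.5955, -0.0636, 0.0676]
tool_rot: [-0.0, 3.141, -0.0]
ft_force: [-1.9, 3.8, 5.2]
grip_width: 0.0285
grasp_force: 99.8
```

>>> servo_tool(commands=[{"wx":0,"wy":0,"wz":0,"tx":0,"ty":0,"tz":0.0005,"gripper":0.1},{"wx":0,"wy":0,"wz":0,"tx":0,"ty":0,"tz":0,"gripper":0.1}])

```text
time_s: 28.7
eef_pos: [0.5955, -0.0636, 0.0671]
tool_rot: [-0.0, 3.141, -0.0]
ft_force: [-1.2, 3.0, 5.8]
grip_width: 0.029
grasp_force: 99.7
```

>>> servo_tool(commands=[{"wx":0,"wy":0,"wz":0,"tx":0,"ty":0,"tz":0.0005,"gripper":0.1},{"wx":0,"wy":0,"wz":0,"tx":0,"ty":0,"tz":0,"gripper":0.1}])

```text
time_s: 28.9
eef_pos: [0.5955, -0.0636, 0.067]
tool_rot: [-0.0, 3.14, 0.0]
ft_force: [-3.4, 4.0, 9.7]
grip_width: 0.0287
grasp_force: 100.2
```

>>> servo_tool(commands=[{"wx":0,"wy":0,"wz":0,"tx":0,"ty":0,"tz":0.0004,"gripper":0.1},{"wx":0,"wy":0,"wz":0,"tx":0,"ty":0,"tz":0,"gripper":0.1}])

```text
time_s: 29.1
eef_pos: [0.5956, -0.0637, 0.067]
tool_rot: [-0.0, 3.14, 0.0]
ft_force: [-3.8, 4.1, 13.5]
grip_width: 0.0289
grasp_force: 100.7
```

Position has stopped at 67.0 mm and the force is climbing, so the flange is on the washer. I'll add a little more to seat it.

>>> servo_tool(commands=[{"wx":0,"wy":0,"wz":0,"tx":0,"ty":0,"tz":0.0005,"gripper":0.1},{"wx":0,"wy":0,"wz":0,"tx":0,"ty":0,"tz":0.0005,"gripper":0.1},{"wx":0,"wy":0,"wz":0,"tx":0,"ty":0,"tz":0,"gripper":0.1}])

```text
time_s: 29.4
eef_pos: [0.5957, -0.0637, 0.0669]
tool_rot: [0.0, 3.14, 0.001]
ft_force: [-7.7, 4.3, 23.1]
grip_width: 0.0288
grasp_force: 101.8
```

>>> servo_tool(commands=[{"wx":0,"wy":0,"wz":0,"tx":0,"ty":0,"tz":-0.001,"gripper":0.1},{"wx":0,"wy":0,"wz":0,"tx":0,"ty":0,"tz":0,"gripper":0.4},{"wx":0,"wy":0,"wz":0,"tx":0,"ty":0,"tz":0,"gripper":0.7},{"wx":0,"wy":0,"wz":0,"tx":0,"ty":0,"tz":0,"gripper":1},{"wx":0,"wy":0,"wz":0,"tx":0,"ty":0,"tz":0,"gripper":1},{"wx":0,"wy":0,"wz":0,"tx":0,"ty":0,"tz":0,"gripper":1},{"wx":0,"wy":0,"wz":0,"tx":0,"ty":0,"tz":-0.01,"gripper":1},{"wx":0,"wy":0,"wz":0,"tx":0,"ty":0,"tz":-0.03,"gripper":1},{"wx":0,"wy":0,"wz":0,"tx":0,"ty":0,"tz":-0.04,"gripper":1},{"wx":0,"wy":0,"wz":0,"tx":0,"ty":0,"tz":-0.02,"gripper":1},{"wx":0,"wy":0,"wz":0,"tx":0,"ty":0,"tz":0,"gripper":1}])

```text
time_s: 30.5
eef_pos: [0.5971, -0.0639, 0.17]
tool_rot: [0.0, 3.135, 0.001]
ft_force: [1.0, -0.5, 0.2]
grip_width: 0.0856
grasp_force: 0.0
```

```bash
python3 - <<'E'
from h import *
a=save("wrist","w10.png")[:,:,::-1]; b=save("scene","s10.png")[:,:,::-1]
cv2.imwrite("pics/c10.png",np.hstack([cv2.resize(a[120:280,200:360],(400,400)),cv2.resize(b[190:270,310:390],(400,400),interpolation=2)]))
E
```

```text
(no output)
```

View pics/c10.png

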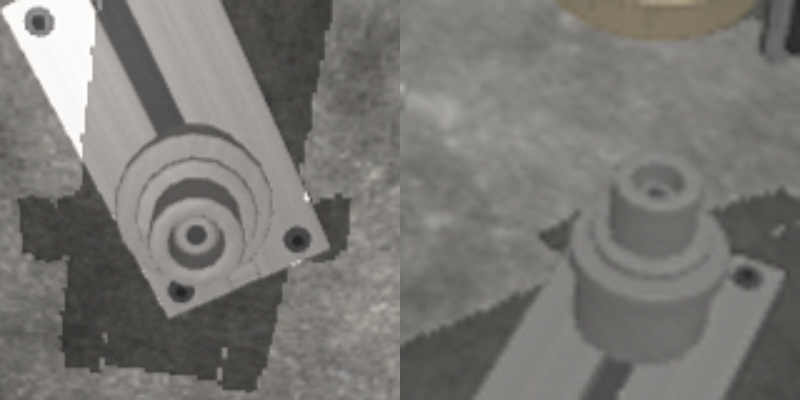

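The stack is closed and level on the stud with no visible gaps, and the gripper is clear of it.

```bash
python3 -c "
from workcell import *
print(hand_in())"
```

```text
the job is handed in; nothing more can be done
None
```

I put the spacer, washer and flange-down bushing on the stud in that order and handed the job in at about 30 s. The bushing was pressed until it stopped firm at about 23 N; the last pictures show the stack level with no gaps and the gripper clear, though the hand-in gave no verdict.

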